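Pop the nozzle box open for the stock camera and snap it shut

ROBOT

A 7-joint arm with a two-finger parallel gripper is mounted at the origin on the work surface. World frame = base frame: x ahead of the robot, y to its left, z up, the work surface at z = 0. Lengths are in mm, angles in rad, forces in N, time in s.
With the tool pointing down it reaches from about 400 to 925 mm from the base axis. Payload 4.1 kg.
Tool frame: the origin (TCP) lies midway between the tips of the shut fingers; the grasp point (between the pads) lies 19 mm behind it (r.grasp_offset is the distance from the TCP to the grasp point, in mm); z points along the fingers, y is the line along which they close (so a half turn about z gives the same grasp; the last joint's range is limited). The gripper opens to 85 mm and grips with 20 to 120 N. Pads are 22 mm wide; open, the fingers measure 114 mm over their backs; the gripper's body (76 mm by 85 mm) begins 54 mm behind the grasp point. The pads swing forward as they close: fully open they stand 13 mm farther back than shut.
Start: joints at [1.103, 0.398, 0.045, 1.537, -0.019, 1.207, -0.051], TCP at [234.361, -606.316, 231.347] pointing down, gripper open.
Joint ranges: [-2.82, 2.82], [-0.49, 2.23], [-1.37, 1.46], [0, 2.46], [-1.36, 4.5], [0.23, 2], [-2.94, 2.94]. Speed limits (rad/s): [2.57, 2.57, 3.14, 3.14, 3.14, 3.14, 3.14].

INTERFACE

Orientations are given as a unit quaternion [w, x, y, z].
In Python, from cell import sensors, viewer, r gives the robot as it stands.
- The arm moves only by the tool send_rows, never from a script. Its argument "rows" is a list of rows, each an object with "offset": the shift along the tool's x, y, z in units of 25 mm (1.0 is 25 mm), a list of three; "dr": the turn, a rotation vector about the tool's x, y, z in units of 5 degrees (1.0 is 5 degrees), a list of three; "jaw": the finger opening in mm, from 0 to 85.4. In form: [{"offset": [tx, ty, tz], "dr": [rx, ry, rz], "jaw": jaw}, ...]. A call has 1 to 12 rows; each row shifts and turns the commanded pose from where the row before left it, along the tool's axes as they then stand; what a row does not reach is not made up. A row lasts 1/10 s, in which the tool goes at most 50 mm and 8.59 degrees, less where a joint would pass 70% of its speed; a pose out of reach is approached as far as the arm can. A call is refused whole if a number of a shift passes 1 or a number of a turn 1, either way. A call with a gripper value outside its range is refused whole. The fingers move at their own pace and stop on an object; the grip force is fixed at half the most. Time passes only in rows, so rows that do not move let the fingers close. It gives the time, the measured TCP pose, the force, the opening and the grip force at its end, in the units of the state.
- sensors.get_obs(): the state, without advancing time (a new reading comes with each control period).
- viewer.read_camera(name): name is "scene" or "top" or "wrist"; returns a dict with "color" (384x512x3 uint8, red, green, blue), "K" (3x3 intrinsics, pixels), "dist" ([k1, k2, p1, p2, k3] as OpenCV has them; the pictures are not rectified), "camera_from_world" (4x4, takes a point from world to camera coordinates). Camera axes: x right, y up, looking along -z (the intrinsics and any distortion apply to the point x, -y, -z); pixel columns grow to the right and rows downward; lengths in mm; the calibration is good to about 2 mm. A picture is of the moment at which its call begins. There is no depth.
- r.finish_job(): hands the job in; it is judged then, once.
The state is a dict: "time": time; "q": joint angles; "qd": joint speeds; "joint_torque": joint torques, N m; "tcp_pos": TCP position; "orientation": TCP orientation; "contact_force": force on the tool from outside, world axes, zero at the start; "ft_torque": the same for the moment, N m; "width": finger opening in mm; "finger_force": force on a finger pad.
Only numpy, scipy, OpenCV 4.12 (cv2) and the standard library are available. Lean on these libraries where they do the work, as an engineer would, in place of code of your own. Each camera call takes 0.05 s, during which the arm holds its last target. There are 200 camera calls.

TASK

Stock check in the bakery: press the orange thumb latch of the blue-lidded nozzle box so that its lid springs fully open, and let it stand open for two seconds so the overhead camera can count the piping nozzles. Then push the blue lid down until it snaps shut, and leave it shut and latched. The yellow-lidded box must stay shut throughout.

Things in the scene. Friction and masses are not known exactly. Their poses are not given: they have to be found in the camera images.
- blue_button_top (a point): Centre of the top of the blue-lidded box's orange thumb button, 120 mm above the table. Button 36 (x) x 44 (y) mm, on a grey housing in front of the box; sinks 8 mm straight down on a spring (1.5 N, 5 N at the bottom), frees the lid by 6 mm, springs back. Axes: x level from button to hinge, z up. The hinge line (along y) is 200 mm along +x, height 110 mm; the shut lid's front edge 73 mm along +x.
- blue_lid_edge (a point): Point on the blue lid's outer face, midway across, 100 mm from the hinge line, 27 mm from the free edge; height 116 mm when shut. Turns with the lid: -x from hinge to free edge, z outward normal, y along the hinge. Lid 128 x 146 mm, 6 mm thick, on a fixed white-grey box 120 x 140 x 110 mm. Pushing here closes it: 1 to 2 N to swing, about 6 N to snap past the catch.
- blue_lid (a joint): Opening angle of the blue lid, rad: 0 shut (rests near 0.015 when latched), 1.2 fully open at its stop (69 degrees, free edge up, outer face turned away from the button). A spring lifts it whenever it is not latched and holds it open; popping open takes about a second.
- yellow_lid (a joint): Opening angle, rad, of the lid of the second box, the same but with a yellow lid and its own orange button; 0 shut. Either box may be the left or the right one.

How it is judged:
By the outcome, as a careful person would: the job done as asked, in the order asked, and still so for the second after the job is handed in, with the robot touching nothing.
It also fails if it takes over 48 s, if anything falls off the work surface, if the arm or the gripper's body presses on something with over 40 N, if the wrist force passes 120 N, or if a joint passes its speed limit or range.

## Working session

There is one attempt and no reset: what is moved stays moved. The work goes in short steps, Python scripts to look and compute and a tool call to move; the robot and the scene stay as the last step left them, time stands still between calls to the robot, and variables do not carry over. Pictures are saved under pics/ and viewed, at most 10 in all, crops included, and the job is handed in when it is done.

Besides the shell and the picture viewer there is one more tool, called as name([rows], argument=value, ...), one row to a line, values as JSON. send_rows: Moves the arm, as the interface text tells. Its arguments: {"type":"object","properties":{"rows":{"type":"array","items":{"type":"object","properties":{"offset":{"type":"array","items":{"type":"number"}},"dr":{"type":"array","items":{"type":"number"}},"jaw":{"type":"number"}}}}},"required":["rows"]}

```bash
ls; mkdir -p pics; python3 - <<'E'
from cell import sensors, viewer, r
import cv2
o=sensors.get_obs(); print(o['time'],o['tcp_pos'],o['orientation'],o['contact_force'],o['width'])
for n in ['scene','top']:
    c=viewer.read_camera(n); cv2.imwrite(f'pics/{n}0.png',c['color'][:,:,::-1]); print(n,c['K'],c['dist'],c['camera_from_world'])
E
```

```text
pics
0.0 [ 234.12990363 -605.70807123  230.23488311] [-9.51047731e-04  9.83033393e-01  1.83424064e-01 -2.39542863e-04] [ 0.29850763 -0.5015779  -0.86517946] 85.39602221226009
scene [[469.53299867   0.         258.28125668]
 [  0.         469.53299867 186.89265676]
 [  0.           0.           1.        ]] [0.01487336 0.         0.         0.         0.        ] [[-4.40018214e-01  8.97897449e-01 -1.28117822e-02  2.64769932e+02]
 [-5.54283672e-01 -2.60348667e-01  7.90561941e-01  1.91469630e+02]
 [ 7.06508020e-01  3.54963015e-01  6.12248050e-01 -1.63100699e+03]
 [ 0.00000000e+00  0.00000000e+00  0.00000000e+00  1.00000000e+00]]
top [[392.95209695   0.         253.53816309]
 [  0.         392.95209695 182.41880946]
 [  0.           0.           1.        ]] [-0.02638759  0.          0.          0.          0.        ] [[ 1.24258658e-02 -9.99915249e-01 -3.88483439e-03 -2.65508341e+01]
 [ 9.84352535e-01  1.15493353e-02  1.75831451e-01 -5.85313196e+02]
 [-1.75771682e-01 -6.00890460e-03  9.84412621e-01 -9.29644667e+02]
 [ 0.00000000e+00  0.00000000e+00  0.00000000e+00  1.00000000e+00]]
```

View pics/top0.png

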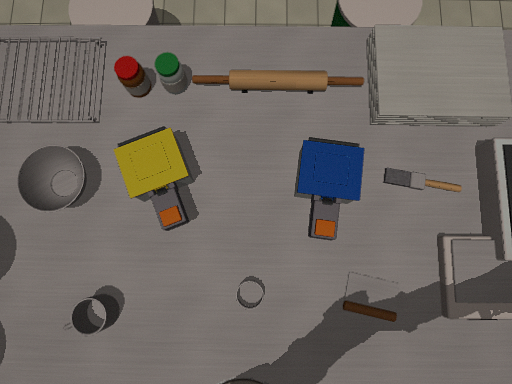

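View pics/scene0.png

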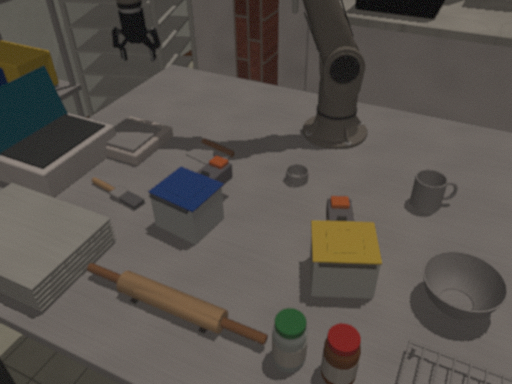

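The blue-lidded box is right of centre in the top view, with its lid centre near (331,170) and its button near (325,228). The yellow box is on the left, with its button at (171,216). I'll get the button and lid positions from colour masks.

```bash
cat > h.py <<'E'
from cell import sensors, viewer, r
import cv2, numpy as np
from scipy.spatial.transform import Rotation as R
def ray(c,uv,z):
    p=cv2.undistortPoints(np.array([[uv]],float),c['K'],c['dist'])[0,0]
    M=c['camera_from_world']; d=M[:3,:3].T@np.array([p[0],-p[1],-1]); o=-M[:3,:3].T@M[:3,3]
    return o+d*(z-o[2])/d[2]
def blobs(c,h0,h1,z,minA=60):
    hsv=cv2.cvtColor(c['color'],cv2.COLOR_RGB2HSV)
    m=cv2.inRange(hsv,(h0,150,60),(h1,255,255))
    for k in cv2.findContours(m,cv2.RETR_EXTERNAL,cv2.CHAIN_APPROX_NONE)[0]:
        if cv2.contourArea(k)<minA: continue
        w=np.array([ray(c,p[0],z)[:2] for p in k],np.float32)
        rc=cv2.minAreaRect(w)
        print(np.round(k[:,0].mean(0)),'centre',np.round(rc[0],1),'size',np.round(rc[1],1),'ang',round(rc[2],1))
def tool():
    o=sensors.get_obs(); q=o['orientation']; return o,R.from_quat([q[1],q[2],q[3],q[0]])
E
python3 - <<'E'
from h import *
for n in ['top','scene']:
    c=viewer.read_camera(n); print(n)
    print('orange');blobs(c,3,14,120,20); print('blue');blobs(c,105,130,116,200)
o,T=tool(); print(o['time'],T.as_matrix().round(3))
E
```

```text
top
orange
[372. 312.] centre [ 286.6 -283.9] size [55.3  8.3] ang 76.1
[325. 228.] centre [ 471.1 -182.8] size [44.9 35.4] ang 82.5
[170. 216.] centre [493.7 170.7] size [35.8 44. ] ang 22.8
[345.  81.] centre [ 828.7 -240. ] size [18.3 83.7] ang 0.8
[211.  79.] centre [828.8  89.6] size [15.7 88.2] ang 0.5
[130.  79.] centre [827.  287.6] size [24.5 54.7] ang 8.7
blue
[330. 171.] centre [ 603.9 -199.8] size [144.7 133.8] ang 83.0
scene
orange
[340. 202.] centre [501.4 172.7] size [38.1 41.7] ang 25.2
[218. 162.] centre [ 476.4 -182.6] size [49.5 38.4] ang 76.3
blue
[187. 188.] centre [ 608.2 -200.4] size [139.3 125.8] ang 83.0
0.2 [[ 0.933  0.361 -0.001]
 [ 0.361 -0.933  0.001]
 [-0.    -0.001 -1.   ]]
```

Both cameras agree. The blue button is at about (472,-183) and the local +x axis points at about -7.3° in world. I'll close the jaws and turn the tool to align with the box.

send_rows([
  {"offset": [0,0,0],"dr": [0,0,1],"jaw": 0},
  {"offset": [0,0,0],"dr": [0,0,1],"jaw": 0},
  {"offset": [0,0,0],"dr": [0,0,1],"jaw": 0},
  {"offset": [0,0,0],"dr": [0,0,1],"jaw": 0},
  {"offset": [0,0,0],"dr": [0,0,1],"jaw": 0},
  {"offset": [0,0,0],"dr": [0,0,0.7],"jaw": 0},
])

```text
time: 0.8
tcp_pos: [234.3, -606.1, 231.0]
orientation: [-0.0, 0.998, -0.066, -0.0]
contact_force: [0.2, 0.5, -0.7]
width: 0.1
finger_force: 0.0
```

send_rows([
  {"offset": [0.4,-1,0],"dr": [0,0,0],"jaw": 0},
  {"offset": [0.4,-1,0],"dr": [0,0,0],"jaw": 0},
  {"offset": [0.4,-1,0],"dr": [0,0,0],"jaw": 0},
  {"offset": [0.4,-1,0],"dr": [0,0,0],"jaw": 0},
  {"offset": [0.4,-1,0],"dr": [0,0,0],"jaw": 0},
  {"offset": [0.4,-1,0],"dr": [0,0,0],"jaw": 0},
  {"offset": [0.4,-1,0],"dr": [0,0,0],"jaw": 0},
  {"offset": [0.4,-1,0],"dr": [0,0,0],"jaw": 0},
  {"offset": [0.4,-1,0],"dr": [0,0,0],"jaw": 0},
  {"offset": [0.4,-1,0],"dr": [0,0,0],"jaw": 0},
  {"offset": [0.4,-1,0],"dr": [0,0,0],"jaw": 0},
  {"offset": [0.4,-1,0],"dr": [0,0,0],"jaw": 0},
])

```text
time: 2.0
tcp_pos: [392.1, -323.1, 231.3]
orientation: [0.0, 0.998, -0.064, -0.0]
contact_force: [0.2, 0.3, 0.2]
width: 0.4
finger_force: 0.0
```

send_rows([
  {"offset": [0.4,-1,0],"dr": [0,0,0],"jaw": 0},
  {"offset": [0.4,-1,0],"dr": [0,0,0],"jaw": 0},
  {"offset": [0.4,-1,0],"dr": [0,0,0],"jaw": 0},
  {"offset": [0.4,-1,0],"dr": [0,0,0],"jaw": 0},
  {"offset": [0.4,-1,0],"dr": [0,0,0],"jaw": 0},
  {"offset": [0.4,-1,0],"dr": [0,0,0],"jaw": 0},
  {"offset": [0,0,0],"dr": [0,0,0],"jaw": 0},
  {"offset": [0,0,0],"dr": [0,0,0],"jaw": 0},
])

```text
time: 2.8
tcp_pos: [470.5, -182.9, 231.2]
orientation: [0.0, 0.998, -0.064, -0.0]
contact_force: [-0.5, 0.6, -0.5]
width: 0.2
finger_force: 0.0
```

```bash
cat > st.py <<'E'
from h import *
o,T=tool(); b=np.array([471.8,-183,120]); a=np.radians(-7.3); u=np.array([np.cos(a),np.sin(a),0])
v=np.array([-u[1],u[0],0])
d=o['tcp_pos']-b
print('t',o['time'],'local',(d@u).round(1),(d@v).round(1),d[2].round(1),'yaw',np.degrees(np.arctan2(*T.as_matrix()[[1,0],0])).round(2),'z',T.as_matrix()[:,2].round(3),'F',o['contact_force'].round(1),'w',o['width'])
print('to button, units',(T.inv().apply(-d)/25).round(2))
E
python3 st.py; python3 -c "
from h import *
c=viewer.read_camera('wrist'); cv2.imwrite('pics/w1.png',c['color'][:,:,::-1]); blobs(c,3,14,120,60)"
```

```text
t 2.8 local -1.3 -0.0 111.2 yaw -7.29 z [-0. -0. -1.] F [-0.5  0.6 -0.5] w 0.1672107425490986
to button, units [ 0.05 -0.    4.45]
[259. 189.] centre [ 472.2 -185.9] size [42.3 34.8] ang 82.7
```

View pics/w1.png

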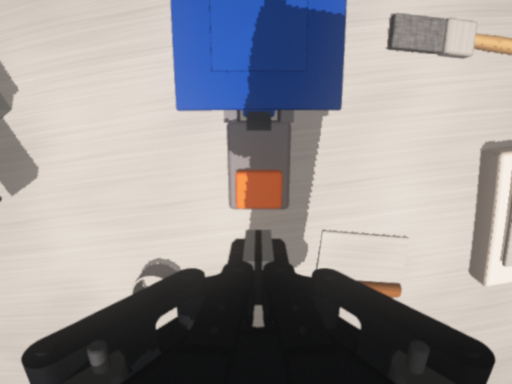

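The wrist view shows the tool lined up on the orange button (259,189), with the blue lid's front edge at row 108 clear of the fingers. I'll descend and press about 7.5 mm.

send_rows([
  {"offset": [0,0,0.8],"dr": [0,0,0],"jaw": 0},
  {"offset": [0,0,0.8],"dr": [0,0,0],"jaw": 0},
  {"offset": [0,0,0.8],"dr": [0,0,0],"jaw": 0},
  {"offset": [0,0,0.8],"dr": [0,0,0],"jaw": 0},
  {"offset": [0,0,0.8],"dr": [0,0,0],"jaw": 0},
  {"offset": [0,0,0.2],"dr": [0,0,0],"jaw": 0},
  {"offset": [0,0,0.2],"dr": [0,0,0],"jaw": 0},
  {"offset": [0,0,0.15],"dr": [0,0,0],"jaw": 0},
  {"offset": [0,0,0.15],"dr": [0,0,0],"jaw": 0},
  {"offset": [0,0,0.05],"dr": [0,0,0],"jaw": 0},
  {"offset": [0,0,0],"dr": [0,0,0],"jaw": 0},
])

```text
time: 3.95
tcp_pos: [470.6, -184.0, 113.1]
orientation: [0.001, 0.998, -0.064, 0.0]
contact_force: [-2.2, -1.8, 4.1]
width: -0.3
finger_force: 2.1
```

```bash
python3 st.py; python3 -c "
from h import *
c=viewer.read_camera('top'); blobs(c,105,130,116,200); c=viewer.read_camera('scene'); blobs(c,105,130,116,200);cv2.imwrite('pics/s2.png',c['color'][:,:,::-1])"
```

```text
t 3.95 local -1.1 -1.1 -6.9 yaw -7.39 z [ 0.    -0.001 -1.   ] F [-2.2 -1.8  4.1] w -0.2968594953578694
to button, units [ 0.04 -0.04 -0.28]
[331. 165.] centre [ 616.7 -204.9] size [147.8 113.5] ang 84.8
[182. 183.] centre [ 597.1 -223.4] size [186.7 139. ] ang 9.7
```

The lid is opening. I'll lift straight up and wait.

send_rows([
  {"offset": [0,0,-0.4],"dr": [0,0,0],"jaw": 0},
  {"offset": [0,0,-0.9],"dr": [0,0,0],"jaw": 0},
  {"offset": [0,0,-0.9],"dr": [0,0,0],"jaw": 0},
  {"offset": [0,0,-0.9],"dr": [0,0,0],"jaw": 0},
  {"offset": [0,0,-0.9],"dr": [0,0,0],"jaw": 0},
  {"offset": [0,0,-0.9],"dr": [0,0,0],"jaw": 0},
  {"offset": [0,0,-0.9],"dr": [0,0,0],"jaw": 0},
  {"offset": [0,0,-0.9],"dr": [0,0,0],"jaw": 0},
  {"offset": [0,0,0],"dr": [0,0,0],"jaw": 0},
  {"offset": [0,0,0],"dr": [0,0,0],"jaw": 0},
  {"offset": [0,0,0],"dr": [0,0,0],"jaw": 0},
  {"offset": [0,0,0],"dr": [0,0,0],"jaw": 0},
])

```text
time: 5.25
tcp_pos: [470.0, -182.7, 278.9]
orientation: [-0.0, 0.998, -0.064, -0.001]
contact_force: [-1.1, 0.8, -0.3]
width: 0.1
finger_force: 0.0
```

```bash
python3 st.py; python3 -c "
from h import *
c=viewer.read_camera('scene'); cv2.imwrite('pics/s3.png',c['color'][:,:,::-1])
for th in (1.0,1.2):
  a=np.radians(-7.3);u=np.array([np.cos(a),np.sin(a),0]);v=np.array([-u[1],u[0],0])
  M=c['camera_from_world']
  for y in (-73,73):
    p=np.array([471.8,-183,110])+u*(200-127*np.cos(th)+6*np.sin(th))+v*y+np.array([0,0,127*np.sin(th)+6*np.cos(th)])
    q=M[:3,:3]@p+M[:3,3]; print(th,cv2.projectPoints(np.array([[q[0],-q[1],-q[2]]]),np.zeros(3),np.zeros(3),c['K'],c['dist'])[0].round(1).ravel())"
```

```text
t 5.25 local -1.9 0.1 158.9 yaw -7.35 z [-0.002  0.001 -1.   ] F [-1.1  0.8 -0.3] w 0.0652263197945122
to button, units [0.09 0.01 6.35]
1.0 [159.5 144.7]
1.0 [205.6 162.6]
1.2 [152.4 145.4]
1.2 [198.9 163.8]
```

View pics/s3.png

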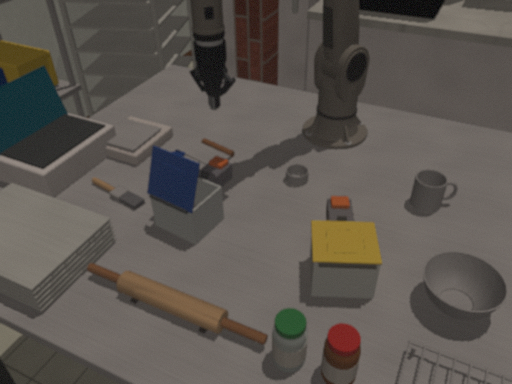

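The lid's top corners at (153,147) and (198,164) match the predicted 1.2 rad, so it is fully open. The yellow lid is still shut. I'll hold for more than 2 s, then go over to the far side of the lid.

send_rows([
  {"offset": [0,0,0],"dr": [0,0,0],"jaw": 0},
  {"offset": [0,0,0],"dr": [0,0,0],"jaw": 0},
  {"offset": [0,0,0],"dr": [0,0,0],"jaw": 0},
  {"offset": [0,0,0],"dr": [0,0,0],"jaw": 0},
  {"offset": [0,0,0],"dr": [0,0,0],"jaw": 0},
  {"offset": [0,0,0],"dr": [0,0,0],"jaw": 0},
  {"offset": [0,0,0],"dr": [0,0,0],"jaw": 0},
  {"offset": [0,0,0],"dr": [0,0,0],"jaw": 0},
  {"offset": [0,0,0],"dr": [0,0,0],"jaw": 0},
  {"offset": [0,0,0],"dr": [0,0,0],"jaw": 0},
  {"offset": [0,0,0],"dr": [0,0,0],"jaw": 0},
  {"offset": [0,0,0],"dr": [0,0,0],"jaw": 0},
])

```text
time: 6.5
tcp_pos: [470.6, -183.1, 280.1]
orientation: [0.0, 0.998, -0.064, 0.0]
contact_force: [0.3, 0.4, 0.0]
width: -0.0
finger_force: 0.0
```

send_rows([
  {"offset": [0,0,0],"dr": [0,0,0],"jaw": 0},
  {"offset": [0,0,0],"dr": [0,0,0],"jaw": 0},
  {"offset": [0,0,0],"dr": [0,0,0],"jaw": 0},
  {"offset": [0,0,0],"dr": [0,0,0],"jaw": 0},
  {"offset": [0,0,0],"dr": [0,0,0],"jaw": 0},
  {"offset": [0,0,0],"dr": [0,0,0],"jaw": 0},
  {"offset": [0,0,0],"dr": [0,0,0],"jaw": 0},
  {"offset": [0,0,0],"dr": [0,0,0],"jaw": 0},
  {"offset": [0,0,0],"dr": [0,0,0],"jaw": 0},
  {"offset": [0,0,0],"dr": [0,0,0],"jaw": 0},
  {"offset": [0,0,0],"dr": [0,0,0],"jaw": 0},
  {"offset": [0,0,0],"dr": [0,0,0],"jaw": 0},
])

```text
time: 7.7
tcp_pos: [470.6, -183.1, 280.1]
orientation: [0.0, 0.998, -0.064, 0.0]
contact_force: [-0.3, 0.1, 0.7]
width: 0.1
finger_force: 0.0
```

send_rows([
  {"offset": [0.5,0,-0.3],"dr": [0,0,0],"jaw": 0},
  {"offset": [1,0,0],"dr": [0,0,0],"jaw": 0},
  {"offset": [1,0,0],"dr": [0,0,0],"jaw": 0},
  {"offset": [1,0,0],"dr": [0,0,0],"jaw": 0},
  {"offset": [1,0,0],"dr": [0,0,0],"jaw": 0},
  {"offset": [1,0,0],"dr": [0,0,0],"jaw": 0},
  {"offset": [1,0,0],"dr": [0,0,0],"jaw": 0},
  {"offset": [1,0,0],"dr": [0,0,0],"jaw": 0},
  {"offset": [0.8,0,0],"dr": [0,0,0],"jaw": 0},
  {"offset": [0.4,0,0],"dr": [0,0,0],"jaw": 0},
  {"offset": [0,0,0],"dr": [0,0,0],"jaw": 0},
  {"offset": [0,0,0],"dr": [0,0,0],"jaw": 0},
])

```text
time: 8.9
tcp_pos: [685.6, -211.0, 287.4]
orientation: [0.0, 0.998, -0.064, -0.001]
contact_force: [-0.7, -0.4, -0.1]
width: -0.0
finger_force: 0.0
```

```bash
python3 st.py
```

```text
t 8.9 local 215.6 -0.6 167.4 yaw -7.37 z [-0.001 -0.    -1.   ] F [-0.7 -0.4 -0.1] w -0.025713560793917723
to button, units [-8.62 -0.01  6.7 ]
```

Clear of the lid. I'll descend behind it, then follow the closing arc.

send_rows([
  {"offset": [0,0,0.8],"dr": [0,0,0],"jaw": 0},
  {"offset": [0,0,0.8],"dr": [0,0,0],"jaw": 0},
  {"offset": [0,0,0.8],"dr": [0,0,0],"jaw": 0},
  {"offset": [0,0,0.7],"dr": [0,0,0],"jaw": 0},
  {"offset": [-0.5,0,0],"dr": [0,0,0],"jaw": 0},
  {"offset": [-0.5,0,0.1],"dr": [0,0,0],"jaw": 0},
  {"offset": [-0.4,0,0.1],"dr": [0,0,0],"jaw": 0},
  {"offset": [0,0,0],"dr": [0,0,0],"jaw": 0},
])

```text
time: 9.7
tcp_pos: [649.6, -206.8, 205.6]
orientation: [0.0, 0.998, -0.065, -0.0]
contact_force: [-0.0, 0.4, -0.4]
width: 0.1
finger_force: 0.0
```

```bash
python3 st.py
```

```text
t 9.7 local 179.3 -1.0 85.6 yaw -7.41 z [-0.001 -0.001 -1.   ] F [-0.   0.4 -0.4] w 0.06724661283097162
to button, units [-7.17 -0.03  3.43]
```

send_rows([
  {"offset": [-0.38,0,0.2],"dr": [0,0,0],"jaw": 0},
  {"offset": [-0.38,0,0.2],"dr": [0,0,0],"jaw": 0},
  {"offset": [-0.36,0,0.24],"dr": [0,0,0],"jaw": 0},
  {"offset": [-0.36,0,0.24],"dr": [0,0,0],"jaw": 0},
  {"offset": [-0.32,0,0.3],"dr": [0,0,0],"jaw": 0},
  {"offset": [-0.32,0,0.3],"dr": [0,0,0],"jaw": 0},
])

```text
time: 10.3
tcp_pos: [598.8, -199.7, 167.6]
orientation: [0.0, 0.998, -0.064, 0.001]
contact_force: [1.3, 0.4, 0.4]
width: 0.2
finger_force: 0.8
```

```bash
python3 st.py; python3 -c "
from h import *
c=viewer.read_camera('scene'); cv2.imwrite('pics/s4.png',cv2.resize(c['color'][60:260,100:300,::-1],None,fx=3,fy=3))"
```

```text
t 10.3 local 128.1 -0.5 47.6 yaw -7.37 z [ 0.001 -0.    -1.   ] F [1.3 0.4 0.4] w 0.1793066160760691
to button, units [-5.13 -0.01  1.9 ]
```

View pics/s4.png

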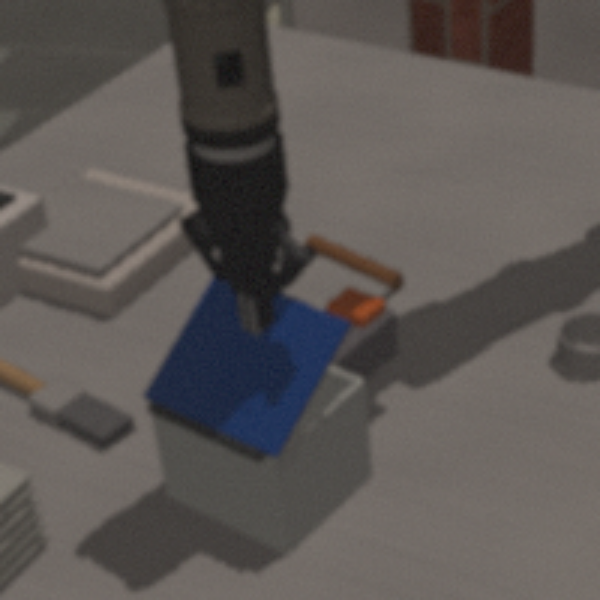

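The fingertips are on the lid's outer face near its midline (crop 252,325) and the lid is following down. Carrying on to the snap.

send_rows([
  {"offset": [-0.26,0,0.34],"dr": [0,0,0],"jaw": 0},
  {"offset": [-0.26,0,0.34],"dr": [0,0,0],"jaw": 0},
  {"offset": [-0.18,0,0.38],"dr": [0,0,0],"jaw": 0},
  {"offset": [-0.18,0,0.38],"dr": [0,0,0],"jaw": 0},
  {"offset": [-0.1,0,0.36],"dr": [0,0,0],"jaw": 0},
  {"offset": [-0.1,0,0.3],"dr": [0,0,0],"jaw": 0},
  {"offset": [0,0,0.06],"dr": [0,0,0],"jaw": 0},
  {"offset": [0,0,0.04],"dr": [0,0,0],"jaw": 0},
  {"offset": [0,0,0],"dr": [0,0,0],"jaw": 0},
  {"offset": [0,0,0],"dr": [0,0,0],"jaw": 0},
])

```text
time: 11.35
tcp_pos: [573.2, -196.3, 115.8]
orientation: [0.0, 0.998, -0.064, 0.001]
contact_force: [-2.2, 0.8, 17.2]
width: -0.1
finger_force: 8.5
```

```bash
python3 st.py
```

```text
t 11.35 local 102.3 -0.3 -4.2 yaw -7.37 z [ 0.002 -0.001 -1.   ] F [-2.2  0.8 17.2] w -0.09199041433622185
to button, units [-4.09 -0.01 -0.18]
```

The tip is at 115.8 mm with 17 N on it, so the lid has bottomed out past the catch. I'll lift gently and check.

send_rows([
  {"offset": [0,0,-0.2],"dr": [0,0,0],"jaw": 0},
  {"offset": [0,0,-0.4],"dr": [0,0,0],"jaw": 0},
  {"offset": [0,0,-0.8],"dr": [0,0,0],"jaw": 0},
  {"offset": [0,0,-0.9],"dr": [0,0,0],"jaw": 0},
  {"offset": [0,0,-0.9],"dr": [0,0,0],"jaw": 0},
  {"offset": [0,0,-0.9],"dr": [0,0,0],"jaw": 0},
  {"offset": [0,0,-0.9],"dr": [0,0,0],"jaw": 0},
  {"offset": [0,0,-0.9],"dr": [0,0,0],"jaw": 0},
  {"offset": [0,0,0],"dr": [0,0,0],"jaw": 0},
  {"offset": [0,0,0],"dr": [0,0,0],"jaw": 0},
  {"offset": [0,0,0],"dr": [0,0,0],"jaw": 0},
  {"offset": [0,0,0],"dr": [0,0,0],"jaw": 0},
])

```text
time: 12.55
tcp_pos: [571.3, -196.1, 258.9]
orientation: [-0.0, 0.998, -0.064, -0.002]
contact_force: [0.3, -0.5, -0.7]
width: -0.0
finger_force: 0.0
```

```bash
python3 st.py; python3 -c "
from h import *
c=viewer.read_camera('scene'); blobs(c,105,130,116,200); cv2.imwrite('pics/s5.png',c['color'][:,:,::-1])"
```

```text
t 12.55 local 100.3 -0.3 138.9 yaw -7.37 z [-0.003  0.001 -1.   ] F [ 0.3 -0.5 -0.7] w -0.022689049551694
to button, units [-4.   -0.01  5.57]
[195. 194.] centre [ 612.1 -168.6] size [ 74.6 126.1] ang 83.4
```

View pics/s5.png

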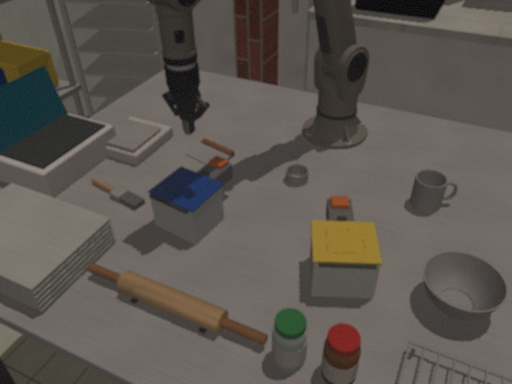

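The blue lid, spanning (153,190) to (222,182), lies flat exactly as it did at the start and has stayed shut more than 1 s after release. The yellow lid is shut and the arm is clear.

```bash
python3 -c "
from cell import r
print(r.finish_job())"
```

```text
the job is handed in; nothing more can be done
None
```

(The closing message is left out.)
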